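# Index the hose-end fixture one division and lock it

## Robot

A 6-joint arm with a two-finger parallel gripper is mounted at the origin on the work surface. World frame = base frame: x ahead of the robot, y to its left, z up, the work surface at z = 0. Lengths are in m, angles in degrees, forces in N, time in s.
With the tool pointing down it reaches from about 0.375 to 0.925 m from the base axis. Payload 5.7 kg.
Tool frame: the origin (TCP) lies between the finger pads; the fingertips stand 25 mm ahead of it and the grasp point (between the pads) lies 6 mm ahead of it; z points along the fingers, y is the line along which they close (so a half turn about z gives the same grasp; the last joint's range is limited). The gripper opens to 88 mm and grips with 3 to 60 N. Pads are 20 mm wide; open, the fingers measure 115 mm over their backs; the gripper's body (75 mm by 178 mm) begins 61 mm behind the grasp point.
Start: joints at [-76.897, 20.558, 86.54, -0, 72.909, -6.595], TCP at [0.202, -0.565, 0.248] pointing down, gripper open.
Joint ranges: [-170.27, 170.27], [-57.76, 135], [12.27, 136.19], [-55.21, 235.2], [11.17, 155.16], [-170.74, 170.74]. Speed limits (degrees/s): [136.94, 136.94, 180, 180, 180, 180].

## Interface

Orientations are given as a 3x3 rotation matrix whose columns are the frame's x, y, z axes.
In Python, from bench import robot, cams gives the robot as it stands.
- The arm moves only by the tool send_rows, never from a script. Its argument "deltas" is a list of rows, each an object of numbers: "dx", "dy", "dz": the shift along the tool's x, y, z as a fraction of full scale; "wx", "wy", "wz": the turn, a rotation vector about the tool's x, y, z as a fraction of full scale. In form: [{"dx": .., "dy": .., "dz": .., "wx": .., "wy": .., "wz": ..}, ...]. A call has 1 to 8 rows; each row shifts and turns the commanded pose from where the row before left it, along the tool's axes as they then stand; what a row does not reach is not made up. Full scale, the value 1, is 10 cm for a shift and 360 degrees for a turn. A row lasts 1/8 s, in which the tool goes at most 62.5 mm and 10.7 degrees, less where a joint would pass 70% of its speed; a pose out of reach is approached as far as the arm can. A call with a number of a shift or a turn outside -1 to 1 is refused whole. A call with a gripper value outside its range is refused whole. "fingers" is the opening, from -1 (shut) to 1 (fully open), set as the call begins (left out, the last holds). The fingers move at their own pace and stop on an object; "squeeze" is the grip in N (left out, the last holds). Time passes only in rows, so rows that do not move let the fingers close. It gives the time, the measured TCP pose, the force, the opening and the grip force at its end, in the units of the state.
- robot.get_state(): the state, without advancing time (a new reading comes with each control period).
- cams.get_image(name): name is "side" or "top"; returns (picture, depth): 384x512x3 uint8, red, green, blue; 384x512 float32, m along the optical axis (not along the pixel's ray), 0 where there is no reading.
- cams.get_calibration(name): a dict with "fx", "fy", "cx", "cy" (pixels), "dist_coeffs" ([k1, k2, p1, p2, k3] as OpenCV has them; the pictures are not rectified), "R" (3x3) and "t" (3): a world point X has camera coordinates R X + t. Camera axes: x right, y down, z forward; pixel columns grow to the right and rows downward; lengths in m; the calibration is good to about 2 mm. A picture is of the moment at which its call begins. get_calibration takes no time and is no camera call.
- robot.finish_job(): hands the job in; it is judged then, once.
The state is a dict: "time_s": time; "joint_positions": joint angles; "qvel": joint speeds; "joint_torque": joint torques, N m; "ee_pos": TCP position; "tcp_rot": TCP orientation; "wrist_force": force on the tool from outside, world axes, zero at the start; "moment": the same for the moment, N m; "grip_width": opening from 0.0 (shut) to 1.0 (fully open); "grip_force": force on a finger pad.
Only numpy, scipy, OpenCV 4.12 (cv2) and the standard library are available. Lean on these libraries where they do the work, as an engineer would, in place of code of your own. Each camera call takes 0.05 s, during which the arm holds its last target. There are 200 camera calls.

## Task

Wind the crank of the hose-end fixture clockwise, seen from above, so that its table moves on to the next division, and bed the table's lug firmly against the screw of the stop block with a firm push on the crank knob, without forcing it. Then take the headed lock pin from its rack and put it down through the lug into the bore below, fully home, and leave it there; do not disturb the other things on the bench.

Things in the scene. Friction and masses are not known exactly. Their poses are not given: they have to be found in the camera images.
- fixture: Indexing fixture fixed to the bench: dark steel base plate 210 x 350 x 10 mm with a round steel table at its +y end and a grey worm gearbox 88 x 88 mm (top 70 mm above the bench) with a crank on top at its -y end. Origin on the bench near the plate's middle, x and y along its edges; the lug points to local -x when bedded.
- table_disc: Steel turntable 150 mm across, 15 mm thick, 12 black marks 30 deg apart, an elbow fitting clamped on it (up to 121 mm above the bench); a flat lug 36 mm wide juts from its rim. Turns about the vertical through its origin (centre of underside, 45 mm up), 1/36 turn clockwise per clockwise crank turn (from above): 2.4 to 3.6 turns bring the lug to the stop. The worm locks itself and keeps its load.
- stop: Fixed steel block 40 x 24 x 56 mm, top 66 mm above the bench, a rigid screw in its local -y side; origin: underside, 10 mm up. When the dog meets the screw the crank goes from running drag (1 to 3 N at the knob) to solid within a tenth of a turn. Firmly bedded: 8 to 15 N along the circle at the knob for half a second; over 20 N forces it (the stop takes 14 N per N at the knob).
- dog (a point): Tip of the round dog on the lug's leading side, 53 mm above the bench, 98.5 mm from the table's axis. It lies within 2.5 mm of stop_tip when bedded; 1 mm of dog travel is about 0.37 rad of the crank.
- lug_bore (a point): Centre of the upper mouth of the through bore in the lug, 60 mm above the bench, 95 mm from the table's axis; bore 13.5 mm across, lug 15 mm thick (45 to 60 mm above the bench). Turns with the table; local axes are the table's.
- base_bore (a point): Centre of the mouth of the fixed bore below, 43 mm above the bench; 17 mm across, 28 mm deep (floor 15 mm above the bench). The lug's bore stands over it, within 2 mm, when the lug is bedded; the lug's bore is the one that guides the pin.
- crank_axis (a point): A point on the vertical axis of the crank, at the top of its hub, 92 mm above the bench. The crank arm (20 mm wide, top 89 mm above the bench) turns freely round and round.
- handle_grip (a point): Grip point of the black crank knob: upright cylinder 20 mm across, 46 mm tall (90 to 136 mm above the bench), spinning freely on the end of the crank arm 45 mm from the crank axis. The point is on its axis, 115 mm above the bench. It can be gripped from above (some 30 N) with the tool at one orientation all the way round.
- lock_pin: Steel lock pin 12 mm across, 85 mm long, round head 22 mm across and 14 mm tall on top, chamfered foot; about 90 g. Origin: centre of its foot, z up along it. It stands loosely in a 15 mm hole of the rack, foot 10 mm and head 81 to 95 mm above the bench. Fully home in the fixture its foot is 15 mm and its head 86 to 100 mm above the bench.
- pin_rack: Aluminium rack block 55 x 130 x 40 mm, fixed to the bench, with two holes 80 mm apart along its y: the lock pin in one (at local y -40 mm), a thinner gauge pin in the other. Origin at the centre of its underside.
- gauge_pin: Headless dark pin 8 mm across, 75 mm long, in the rack beside the lock pin; not needed, leave it.
- coupling: Bystander: hexagon hose coupling 27 mm wide, 40 mm tall, standing loose on the fixture's base plate on the far side between gearbox and table.
- coupling_b: Bystander: the same kind of coupling standing on the bench on the right.
- ferrule: Bystander: steel ferrule 32 mm across, 34 mm tall, on the bench on the right.
- spanner: Bystander: spanner 170 mm long lying on the bench on the right.
- die_ring: Bystander: dark steel die ring 96 mm across, 45 mm tall, beyond the rack.
- spray_can: Bystander: green can 56 mm across, 160 mm tall, on the right beyond the fixture.
- stop_tip (a point): Nominal place of the tip of the stop screw, 5 mm out from the block's side, 53 mm above the bench, fixed to the block. The screw itself is set by hand, up to 1.5 mm longer or shorter (not measured), so the dog meets it up to 0.6 rad of crank earlier or later than this point says: feel for it.
Things that resemble listed ones, but are neither listed nor needed, are in the scene too. Leave any green or red look-alike of the lock_pin alone.

How it is judged (in metres and radians):
On the way:
1. the table's lug is bedded firmly on the stop block (at least 80 N on the stop), while the lock pin is not yet in the fixture's bore (contact force between table_disc and stop above 80 N and horizontal distance between lock_pin and base_bore above 0.02 m), for 0.2 s.
At the end, for the whole second after the job is handed in: The lug still bears on the stop block (over 3 N, dog within 3.5 mm of the nominal stop tip) and the lock pin stands at rest through lug and base bore, fully home: foot within 4 mm of the bore's axis and of the bore's floor, tilted less than 0.12 rad (horizontal distance between lock_pin and base_bore below 0.004 m and height (world z) of lock_pin below 0.019 m and angle between lock_pin's own z axis and vertical below 0.12 rad and horizontal distance between dog and stop_tip below 0.0035 m and contact force between table_disc and stop above 3 N and linear speed of lock_pin below 0.02 m/s); the robot touches nothing.
It fails at once if the drive is forced: more than 300 N on the stop block (contact force between table_disc and stop above 300 N).
It fails at once if a bystander is disturbed (moved more than 25 mm) (distance of any of gauge_pin, coupling, coupling_b, ferrule, spanner, die_ring, spray_can from where it was at the start of the episode above 0.025 m).
It also fails if it takes over 72 s, if anything falls off the work surface, if the arm or the gripper's body presses on something with over 40 N, if the wrist force passes 120 N, or if a joint passes its speed limit or range.

## Working session

There is one attempt and no reset: what is moved stays moved. The work goes in short steps, Python scripts to look and compute and a tool call to move; the robot and the scene stay as the last step left them, time stands still between calls to the robot, and variables do not carry over. Pictures are saved under pics/ and viewed, at most 10 in all, crops included, and the job is handed in when it is done.

Besides the shell and the picture viewer there is one more tool, called after ">>>" in YAML: its name, and indented under it one key for each argument. send_rows: Moves the arm, as the interface text tells. Its arguments: {"type":"object","properties":{"deltas":{"type":"array","items":{"type":"object","properties":{"dx":{"type":"number","minimum":-1,"maximum":1},"dy":{"type":"number","minimum":-1,"maximum":1},"dz":{"type":"number","minimum":-1,"maximum":1},"wx":{"type":"number","minimum":-1,"maximum":1},"wy":{"type":"number","minimum":-1,"maximum":1},"wz":{"type":"number","minimum":-1,"maximum":1}}}},"fingers":{"type":"number"},"squeeze":{"type":"number"}},"required":["deltas"]}

```bash
mkdir -p pics; cat > h.py <<'E'
import numpy as np, cv2
from bench import robot, cams
def grab(n):
    im,d=cams.get_image(n); np.savez(f'{n}.npz',im=im,d=d); return im,d
def cal(n):
    c=cams.get_calibration(n); K=np.array([[c['fx'],0,c['cx']],[0,c['fy'],c['cy']],[0,0,1.]]); return K,np.array(c['dist_coeffs']),np.array(c['R']),np.array(c['t'])
def ray(n,uv):
    K,D,R,t=cal(n); p=cv2.undistortPoints(np.array(uv,float).reshape(-1,1,2),K,D).reshape(-1,2)
    return -R.T@t, np.c_[p,np.ones(len(p))]@R
def plane(n,uv,z):
    o,d=ray(n,uv); return o+d*((z-o[2])/d[:,2])[:,None]
def cloud(n,d):
    h,w=d.shape; u,v=np.meshgrid(np.arange(w),np.arange(h)); o,r=ray(n,np.stack([u,v],-1).reshape(-1,2))
    return (o+r*d.reshape(-1,1)).reshape(h,w,3)
def proj(n,X):
    K,D,R,t=cal(n); return cv2.projectPoints(np.array(X,float).reshape(-1,1,3),cv2.Rodrigues(R)[0],t,K,D)[0].reshape(-1,2)
def save(name,im,s=1):
    cv2.imwrite(f'pics/{name}.png',cv2.resize(im[:,:,::-1],None,fx=s,fy=s,interpolation=cv2.INTER_CUBIC))
E
python3 - <<'E'
from h import *
for n in('top','side'):
    im,d=grab(n); save(n+'0',im,1.5); K,D,R,t=cal(n); print(n,K[0,0],-R.T@t,R[2])
s=robot.get_state(); print(s['time_s'],s['ee_pos'],s['tcp_rot'],s['wrist_force'],s['grip_width'])
E
```

```text
top 403.7393633183113 [ 0.37912069 -0.04569114  1.16092501] [ 0.11042572  0.01596788 -0.9937561 ]
side 476.3336314295156 [0.26227205 0.68559823 1.04535401] [ 0.21253095 -0.6006355  -0.77075781]
0.1 [ 0.20212304 -0.56432706  0.24690547] [[ 9.41482231e-01  3.37062430e-01 -3.57371065e-04]
 [ 3.37062557e-01 -9.41480886e-01  1.60450402e-03]
 [ 2.04359996e-04 -1.63106843e-03 -9.99998649e-01]] [0.0078558  0.18857848 0.07485172] 0.9991627221948586
```

View pics/top0.png

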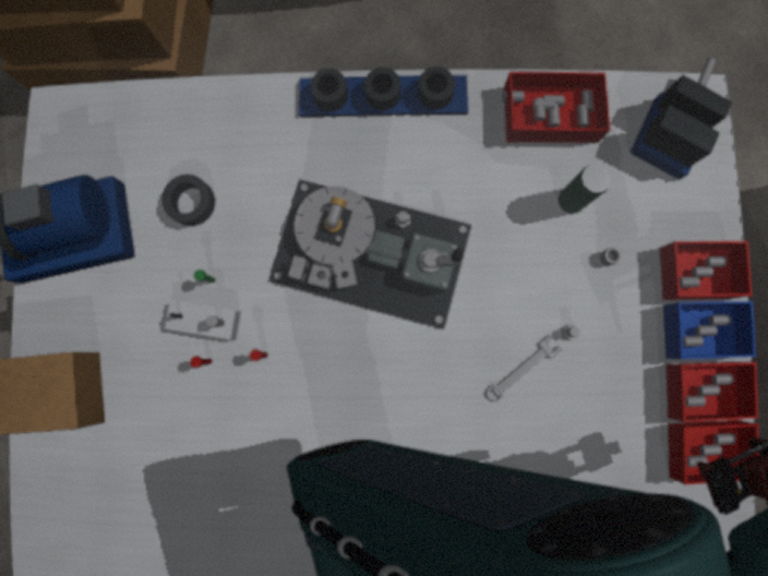

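View pics/side0.png

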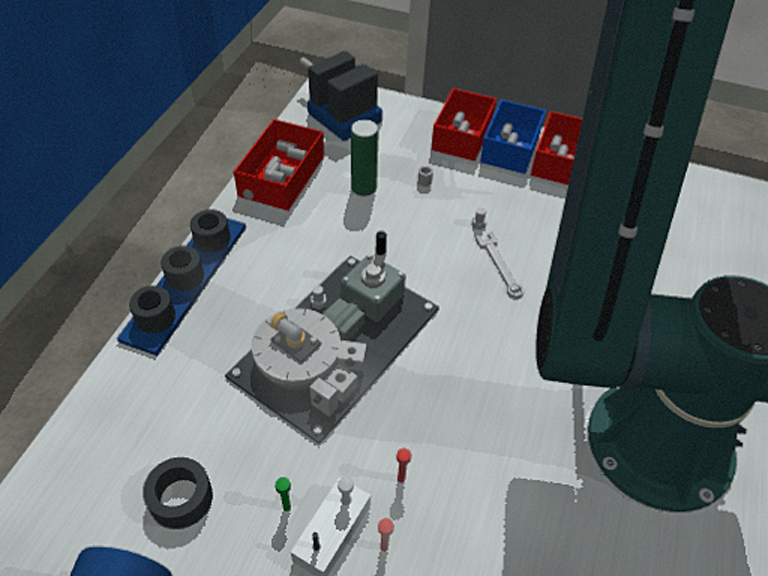

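The top view shows the table at (334,226), the lug at (344,273), the stop at (297,268) and the knob at about (463,257). The rack's silver pin is at (210,322), with look-alikes in green at (203,275) and red at (199,362) and (259,355). The silver pin in the rack is the lock pin. I'll confirm that in a crop while measuring.

```bash
python3 - <<'E'
from h import *
for n in('top','side'):
    f=np.load(n+'.npz'); im,d=f['im'],f['d']; P=cloud(n,d); ok=d>0
    def rep(s,m):
        m=m&ok; q=P[m]; print(n,s,m.sum(), np.round(q.mean(0),4) if len(q) else '', np.round((q.min(0)+q.max(0))/2,4) if len(q) else '',np.round(np.ptp(q,axis=0),4) if len(q) else '')
    g=im.astype(int); x,y,z=P[...,0],P[...,1],P[...,2]
    fx=(x>.3)&(x<.75)&(y<.25)&(y>-.2)
    rep('knob',fx&(z>.125)&(z<.15)&(y<-.05)&(g.max(2)<70))
    rep('knobtop',fx&(z>.132)&(z<.15)&(y<-.05))
    rep('hub',fx&(z>.088)&(z<.096)&(y<0)&(g.min(2)>110))
    rep('disc',fx&(z>.056)&(z<.064)&(y>0))
    rep('gear',fx&(z>.066)&(z<.075)&(y<-.0))
    rep('pinhead',(z>.085)&(z<.103)&(y>.15)&(y<.5)&(x>.2)&(x<.6)&(np.ptp(g,axis=2)<40))
    rep('rack',(z>.034)&(z<.046)&(y>.15)&(y<.5)&(x>.2)&(x<.6)&(np.ptp(g,axis=2)<40))
    print('bench z',np.median(z[ok&(x>.3)&(x<.35)]))
a=np.load('top.npz')['im'];b=np.load('side.npz')['im']
save('c1',np.vstack([cv2.resize(a[110:225,170:325],(620,460),interpolation=3)[:,:]]))
save('c2',np.hstack([cv2.resize(b[150:300,145:300],(440,426),interpolation=3),cv2.resize(b[290:384,180:290],(352,301),interpolation=3)[:,:].copy() if 0 else cv2.copyMakeBorder(cv2.resize(b[290:384,180:290],(352,301),interpolation=3),0,125,0,0,0)]))
E
```

```text
top knob 42 [ 0.5435 -0.1502  0.1338] [ 0.5431 -0.1504  0.1314] [0.0177 0.0157 0.0125]
top knobtop 40 [ 0.544  -0.152   0.1348] [ 0.5438 -0.1517  0.1348] [0.0162 0.0183 0.0056]
top hub 45 [ 0.5436 -0.1059  0.0916] [ 0.5433 -0.1074  0.092 ] [0.0221 0.0188 0.0077]
top disc 1818 [0.5994 0.0708 0.0596] [0.5912 0.0799 0.06  ] [0.1924 0.1563 0.008 ]
top gear 676 [ 0.5396 -0.1026  0.0696] [ 0.5415 -0.1063  0.0705] [0.1007 0.1022 0.0089]
top pinhead 76 [0.4475 0.2955 0.0923] [0.4814 0.3543 0.0937] [0.2281 0.2757 0.0174]
top rack 801 [0.4456 0.3321 0.0395] [0.4783 0.3512 0.04  ] [0.2397 0.2908 0.0118]
bench z 0.00047689079567847514
side knob 37 [ 0.5437 -0.1436  0.1324] [ 0.5442 -0.1443  0.132 ] [0.0159 0.0154 0.0126]
side knobtop 33 [ 0.5441 -0.1469  0.1347] [ 0.5443 -0.1476  0.1352] [0.0173 0.0219 0.0062]
side hub 52 [ 0.5424 -0.1044  0.091 ] [ 0.5417 -0.1194  0.0912] [0.0259 0.0609 0.0061]
side disc 1889 [0.595  0.0803 0.0595] [0.5276 0.1099 0.06  ] [0.3203 0.2195 0.008 ]
side gear 543 [ 0.5386 -0.0956  0.0694] [ 0.5408 -0.1021  0.0704] [0.1025 0.1023 0.0088]
side pinhead 96 [0.4332 0.2949 0.093 ] [0.4013 0.3254 0.0914] [0.0985 0.0916 0.0124]
side rack 1442 [0.4411 0.3335 0.039 ] [0.4474 0.2751 0.04  ] [0.1834 0.2485 0.0119]
bench z -0.0008845830263713994
```

View pics/c1.png

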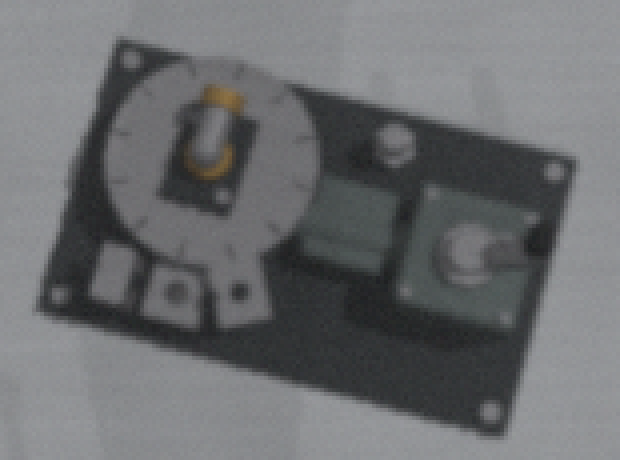

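View pics/c2.png

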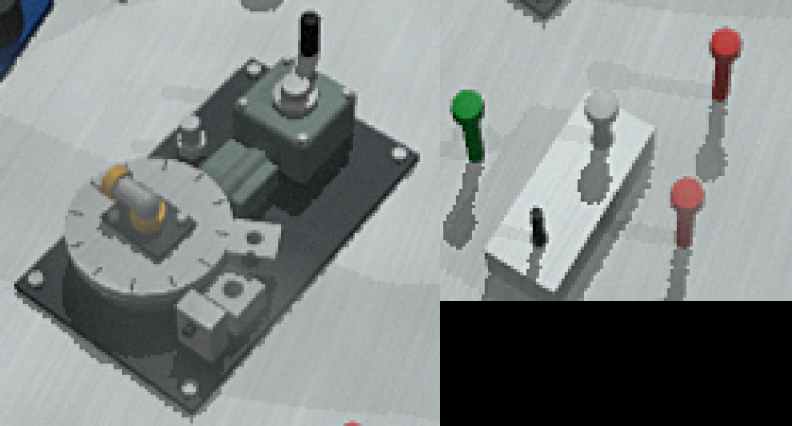

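The crops confirm the silver headed pin in the rack is the lock pin: side crop (602,107), i.e. raw (231,323). The look-alikes stand outside the rack. The black stub beside it is the gauge pin. The lug bore is at top crop (239,292) and the base bore boss at (177,293).

```bash
python3 - <<'E'
from h import *
pts={'top':{'lug':((229.75,183),.060),'base':((214.25,183.25),.043),'hub':((286.9,173),.092),'s1':((202.5,125),.010),'s2':((308.2,153),.010),'s3':((292.7,213),.010),'s4':((184.6,183.5),.010),
 'g1':((278,157.5),.07),'g2':((303,163.7),.07),'g3':((296.7,189.2),.07),'g4':((271.4,182.5),.07),'stop':((198.8,178),.066)},
'side':{'lug':((234.4,233.8),.060),'base':((227,251.8),.043),'hub':((249,179),.092),'s2':((234.4,174.2),.010),'s3':((285.5,204),.010),'s1':((157.5,247.5),.010),'s4':((211.6,286.5),.010),'stop':((216,258.5),.066),'g1':((230.8,186.5),.07),'g4':((251.6,199),.07),'g3':((268.3,182.8),.07)}}
R={}
for n in pts:
    for k,(uv,z) in pts[n].items(): R.setdefault(k,[]).append(plane(n,uv,z)[0][:2])
for k,v in R.items(): print(k,[list(np.round(q,4)) for q in v])
for n in('top','side'):
    f=np.load(n+'.npz'); im,d=f['im'],f['d']; P=cloud(n,d); g=im.astype(int); x,y,z=P[...,0],P[...,1],P[...,2]
    m=(d>0)&(abs(x-.6)<.11)&(abs(y-.07)<.11)&(abs(z-.06)<.006)
    c=max(cv2.findContours(cv2.morphologyEx(m.astype(np.uint8),cv2.MORPH_CLOSE,np.ones((3,3))),0,1)[0],key=cv2.contourArea)[:,0].astype(float)
    q=plane(n,c,.06)[:,:2]
    for _ in range(8):
        A=np.c_[2*q,np.ones(len(q))]; s=np.linalg.lstsq(A,(q**2).sum(1),rcond=None)[0]; r=np.sqrt(s[2]+s[0]**2+s[1]**2); e=abs(np.hypot(*(q-s[:2]).T)-r); q=q[e<max(.002,np.quantile(e,.85))]
    print(n,'table',s[:2],r,len(q))
    m=(d>0)&(abs(x-.437)<.035)&(abs(y-.295)<.035)&(z>.08)&(z<.105)
    q=P[m]; print('head',m.sum(),q.mean(0),(q.min(0)+q.max(0))/2,np.ptp(q,axis=0)); v,u=np.nonzero(m); print(u.min(),u.max(),v.min(),v.max())
    m=m&(z>.091);q=P[m];print('headtop',m.sum(),q.mean(0),(q.min(0)+q.max(0))/2,np.ptp(q,axis=0))
E
```

```text
lug [[np.float64(0.5195), np.float64(0.05)], [np.float64(0.5192), np.float64(0.0551)]]
base [[np.float64(0.5215), np.float64(0.095)], [np.float64(0.5206), np.float64(0.101)]]
hub [[np.float64(0.5406), np.float64(-0.1059)], [np.float64(0.5403), np.float64(-0.1026)]]
s1 [[np.float64(0.6991), np.float64(0.1348)], [np.float64(0.7), np.float64(0.135)]]
s2 [[np.float64(0.6109), np.float64(-0.1735)], [np.float64(0.6103), np.float64(-0.172)]]
s3 [[np.float64(0.4376), np.float64(-0.125)], [np.float64(0.4376), np.float64(-0.1216)]]
s4 [[np.float64(0.5261), np.float64(0.1855)], [np.float64(0.5261), np.float64(0.187)]]
g1 [[np.float64(0.5872), np.float64(-0.0835)], [np.float64(0.5827), np.float64(-0.0777)]]
g2 [[np.float64(0.5691), np.float64(-0.1517)]]
g3 [[np.float64(0.4991), np.float64(-0.133)], [np.float64(0.4933), np.float64(-0.1273)]]
g4 [[np.float64(0.5182), np.float64(-0.0645)], [np.float64(0.5157), np.float64(-0.0579)]]
stop [[np.float64(0.5337), np.float64(0.1349)], [np.float64(0.5319), np.float64(0.1415)]]
top table [0.60548003 0.07329375] 0.08020876560040217 61
head 59 [0.43575518 0.28689521 0.09355237] [0.43581737 0.28802876 0.0913232 ] [0.01917269 0.0220062  0.01723792]
137 145 210 217
headtop 47 [0.43553177 0.28745195 0.09494372] [0.43569539 0.28773237 0.09552961] [0.01892872 0.02141343 0.00882509]
side table [0.60295016 0.07532511] 0.08033164617193952 88
head 97 [0.43356396 0.29260542 0.09276636] [0.43431351 0.29085613 0.08944015] [0.02092547 0.02249635 0.01643465]
225 235 318 329
headtop 78 [0.43404979 0.29132824 0.09417444] [0.43424933 0.29085613 0.09442282] [0.01989745 0.02249635 0.00646931]
```

>>> send_rows:
  deltas:
    - {"dx": 0.47, "dy": -0.28}
    - {"dx": 0.47, "dy": -0.28}
    - {"dx": 0.47, "dy": -0.28}
    - {"dx": 0.47, "dy": -0.28}
    - {"dx": 0.47, "dy": -0.28}
    - {"dx": 0.47, "dy": -0.28}
    - {"dx": 0.47, "dy": -0.28}
    - {"dx": 0.47, "dy": -0.28}
  fingers: 0.2
  squeeze: 35

```text
validation failed for argument at $.de...
```

>>> send_rows:
  deltas:
    - {"dx": 0.43, "dy": -0.26}
    - {"dx": 0.43, "dy": -0.254}
    - {"dz": 0.3}
    - {"dz": 0.2}
    - {}

```text
validation failed for argument at $.de...
```

>>> send_rows:
  deltas:
    - {"dx": 0.47, "dy": -0.28, "dz": 0, "wx": 0, "wy": 0, "wz": 0}
    - {"dx": 0.47, "dy": -0.28, "dz": 0, "wx": 0, "wy": 0, "wz": 0}
    - {"dx": 0.47, "dy": -0.28, "dz": 0, "wx": 0, "wy": 0, "wz": 0}
    - {"dx": 0.47, "dy": -0.28, "dz": 0, "wx": 0, "wy": 0, "wz": 0}
    - {"dx": 0.47, "dy": -0.28, "dz": 0, "wx": 0, "wy": 0, "wz": 0}
    - {"dx": 0.47, "dy": -0.28, "dz": 0, "wx": 0, "wy": 0, "wz": 0}
    - {"dx": 0.47, "dy": -0.28, "dz": 0, "wx": 0, "wy": 0, "wz": 0}
    - {"dx": 0.47, "dy": -0.28, "dz": 0, "wx": 0, "wy": 0, "wz": 0}
  fingers: 0.2
  squeeze: 35

```text
time_s: 1.1
ee_pos: [0.4815, -0.2256, 0.2475]
tcp_rot: [[0.941, 0.337, -0.0], [0.337, -0.941, 0.0], [-0.0, -0.0, -1.0]]
wrist_force: [0.8, -0.7, -0.7]
grip_width: 0.6
grip_force: 0.0
```

>>> send_rows:
  deltas:
    - {"dx": 0.422, "dy": -0.253, "dz": 0, "wx": 0, "wy": 0, "wz": 0}
    - {"dx": 0.422, "dy": -0.253, "dz": 0, "wx": 0, "wy": 0, "wz": 0}
    - {"dx": 0, "dy": 0, "dz": 0.4, "wx": 0, "wy": 0, "wz": 0}
    - {"dx": 0, "dy": 0, "dz": 0.4, "wx": 0, "wy": 0, "wz": 0}
    - {"dx": 0, "dy": 0, "dz": 0.44, "wx": 0, "wy": 0, "wz": 0}
    - {"dx": 0, "dy": 0, "dz": 0, "wx": 0, "wy": 0, "wz": 0}

```text
time_s: 1.85
ee_pos: [0.5403, -0.1499, 0.1206]
tcp_rot: [[0.941, 0.337, -0.007], [0.337, -0.941, 0.003], [-0.006, -0.005, -1.0]]
wrist_force: [-0.2, 0.2, 0.0]
grip_width: 0.597
grip_force: 0.0
```

>>> send_rows:
  deltas:
    - {"dx": 0, "dy": 0, "dz": 0, "wx": 0, "wy": 0, "wz": 0}
    - {"dx": 0, "dy": 0, "dz": 0, "wx": 0, "wy": 0, "wz": 0}
    - {"dx": 0, "dy": 0, "dz": 0, "wx": 0, "wy": 0, "wz": 0}
    - {"dx": 0, "dy": 0, "dz": 0, "wx": 0, "wy": 0, "wz": 0}
  fingers: -1
  squeeze: 35

```text
time_s: 2.35
ee_pos: [0.5432, -0.1503, 0.1247]
tcp_rot: [[0.942, 0.336, 0.001], [0.336, -0.942, 0.001], [0.001, -0.001, -1.0]]
wrist_force: [-2.1, 4.7, 6.7]
grip_width: 0.223
grip_force: 35.0
```

```bash
cat > circ.py <<'E'
import sys,numpy as np
def rows(phi,n,step,r=.45):
    for k in range(n):
        a,b=np.radians([phi-k*step,phi-(k+1)*step]); print('{"dx": %.3f, "dy": %.3f, "dz": 0, "wx": 0, "wy": 0, "wz": 0},'%(r*(np.cos(b)-np.cos(a)),-r*(np.sin(b)-np.sin(a))))
if __name__=='__main__': rows(*map(float,sys.argv[1:2]),int(sys.argv[2]),float(sys.argv[3]))
E
python3 circ.py -106.3 16 22.5
```

```text
{"dx": -0.156, "dy": -0.081, "dz": 0, "wx": 0, "wy": 0, "wz": 0},
{"dx": -0.113, "dy": -0.135, "dz": 0, "wx": 0, "wy": 0, "wz": 0},
{"dx": -0.053, "dy": -0.168, "dz": 0, "wx": 0, "wy": 0, "wz": 0},
{"dx": 0.015, "dy": -0.175, "dz": 0, "wx": 0, "wy": 0, "wz": 0},
{"dx": 0.081, "dy": -0.156, "dz": 0, "wx": 0, "wy": 0, "wz": 0},
{"dx": 0.135, "dy": -0.113, "dz": 0, "wx": 0, "wy": 0, "wz": 0},
{"dx": 0.168, "dy": -0.053, "dz": 0, "wx": 0, "wy": 0, "wz": 0},
{"dx": 0.175, "dy": 0.015, "dz": 0, "wx": 0, "wy": 0, "wz": 0},
{"dx": 0.156, "dy": 0.081, "dz": 0, "wx": 0, "wy": 0, "wz": 0},
{"dx": 0.113, "dy": 0.135, "dz": 0, "wx": 0, "wy": 0, "wz": 0},
{"dx": 0.053, "dy": 0.168, "dz": 0, "wx": 0, "wy": 0, "wz": 0},
{"dx": -0.015, "dy": 0.175, "dz": 0, "wx": 0, "wy": 0, "wz": 0},
{"dx": -0.081, "dy": 0.156, "dz": 0, "wx": 0, "wy": 0, "wz": 0},
{"dx": -0.135, "dy": 0.113, "dz": 0, "wx": 0, "wy": 0, "wz": 0},
{"dx": -0.168, "dy": 0.053, "dz": 0, "wx": 0, "wy": 0, "wz": 0},
{"dx": -0.175, "dy": -0.015, "dz": 0, "wx": 0, "wy": 0, "wz": 0},
```

First quarter-turns, to check the forces.

>>> send_rows:
  deltas:
    - {"dx": -0.156, "dy": -0.081, "dz": 0, "wx": 0, "wy": 0, "wz": 0}
    - {"dx": -0.113, "dy": -0.135, "dz": 0, "wx": 0, "wy": 0, "wz": 0}
    - {"dx": -0.053, "dy": -0.168, "dz": 0, "wx": 0, "wy": 0, "wz": 0}
    - {"dx": 0.015, "dy": -0.175, "dz": 0, "wx": 0, "wy": 0, "wz": 0}

```text
time_s: 2.85
ee_pos: [0.4951, -0.1091, 0.1248]
tcp_rot: [[0.942, 0.337, 0.001], [0.337, -0.942, -0.002], [0.001, 0.002, -1.0]]
wrist_force: [2.9, -2.8, 6.0]
grip_width: 0.222
grip_force: 35.0
```

>>> send_rows:
  deltas:
    - {"dx": 0.081, "dy": -0.156, "dz": 0, "wx": 0, "wy": 0, "wz": 0}
    - {"dx": 0.135, "dy": -0.113, "dz": 0, "wx": 0, "wy": 0, "wz": 0}
    - {"dx": 0.168, "dy": -0.053, "dz": 0, "wx": 0, "wy": 0, "wz": 0}
    - {"dx": 0.175, "dy": 0.015, "dz": 0, "wx": 0, "wy": 0, "wz": 0}

```text
time_s: 3.35
ee_pos: [0.5368, -0.0602, 0.1247]
tcp_rot: [[0.941, 0.338, -0.001], [0.338, -0.941, -0.0], [-0.001, -0.0, -1.0]]
wrist_force: [-2.0, -5.3, 8.2]
grip_width: 0.22
grip_force: 35.0
```

```bash
python3 -c "
from h import *
s=robot.get_state();print(s['time_s'],s['ee_pos'],s['wrist_force'],s['joint_positions'])"
```

```text
3.35 [ 0.53677236 -0.0601646   0.12473128] [-1.99988436 -5.25033831  8.2190236 ] [-1.37038386e+01  2.40246212e+01  1.01564868e+02 -3.73020490e-02
  5.44684934e+01  5.65645256e+01]
```

>>> send_rows:
  deltas:
    - {"dx": 0.156, "dy": 0.081, "dz": 0, "wx": 0, "wy": 0, "wz": 0}
    - {"dx": 0.113, "dy": 0.135, "dz": 0, "wx": 0, "wy": 0, "wz": 0}
    - {"dx": 0.053, "dy": 0.168, "dz": 0, "wx": 0, "wy": 0, "wz": 0}
    - {"dx": -0.015, "dy": 0.175, "dz": 0, "wx": 0, "wy": 0, "wz": 0}
    - {"dx": -0.081, "dy": 0.156, "dz": 0, "wx": 0, "wy": 0, "wz": 0}
    - {"dx": -0.135, "dy": 0.113, "dz": 0, "wx": 0, "wy": 0, "wz": 0}
    - {"dx": -0.168, "dy": 0.053, "dz": 0, "wx": 0, "wy": 0, "wz": 0}
    - {"dx": -0.175, "dy": -0.015, "dz": 0, "wx": 0, "wy": 0, "wz": 0}

```text
time_s: 4.35
ee_pos: [0.5434, -0.1504, 0.1247]
tcp_rot: [[0.942, 0.336, 0.002], [0.336, -0.942, 0.001], [0.002, -0.0, -1.0]]
wrist_force: [1.5, 7.9, 8.9]
grip_width: 0.22
grip_force: 35.0
```

>>> send_rows:
  deltas:
    - {"dx": -0.156, "dy": -0.081, "dz": 0, "wx": 0, "wy": 0, "wz": 0}
    - {"dx": -0.113, "dy": -0.135, "dz": 0, "wx": 0, "wy": 0, "wz": 0}
    - {"dx": -0.053, "dy": -0.168, "dz": 0, "wx": 0, "wy": 0, "wz": 0}
    - {"dx": 0.015, "dy": -0.175, "dz": 0, "wx": 0, "wy": 0, "wz": 0}
    - {"dx": 0.081, "dy": -0.156, "dz": 0, "wx": 0, "wy": 0, "wz": 0}
    - {"dx": 0.135, "dy": -0.113, "dz": 0, "wx": 0, "wy": 0, "wz": 0}
    - {"dx": 0.168, "dy": -0.053, "dz": 0, "wx": 0, "wy": 0, "wz": 0}
    - {"dx": 0.175, "dy": 0.015, "dz": 0, "wx": 0, "wy": 0, "wz": 0}

```text
time_s: 5.35
ee_pos: [0.5368, -0.0602, 0.1247]
tcp_rot: [[0.941, 0.338, -0.001], [0.338, -0.941, -0.0], [-0.001, 0.0, -1.0]]
wrist_force: [-3.5, -5.5, 10.1]
grip_width: 0.223
grip_force: 35.0
```

>>> send_rows:
  deltas:
    - {"dx": 0.156, "dy": 0.081, "dz": 0, "wx": 0, "wy": 0, "wz": 0}
    - {"dx": 0.113, "dy": 0.135, "dz": 0, "wx": 0, "wy": 0, "wz": 0}
    - {"dx": 0.053, "dy": 0.168, "dz": 0, "wx": 0, "wy": 0, "wz": 0}
    - {"dx": -0.015, "dy": 0.175, "dz": 0, "wx": 0, "wy": 0, "wz": 0}
    - {"dx": -0.081, "dy": 0.156, "dz": 0, "wx": 0, "wy": 0, "wz": 0}
    - {"dx": -0.135, "dy": 0.113, "dz": 0, "wx": 0, "wy": 0, "wz": 0}
    - {"dx": -0.168, "dy": 0.053, "dz": 0, "wx": 0, "wy": 0, "wz": 0}
    - {"dx": -0.175, "dy": -0.015, "dz": 0, "wx": 0, "wy": 0, "wz": 0}

```text
time_s: 6.35
ee_pos: [0.5434, -0.1504, 0.1247]
tcp_rot: [[0.942, 0.336, 0.002], [0.336, -0.942, 0.001], [0.002, -0.0, -1.0]]
wrist_force: [2.4, 7.7, 9.0]
grip_width: 0.219
grip_force: 35.0
```

```bash
python3 - <<'E'
from h import *
s=robot.get_state();print(s['time_s'],s['ee_pos'],s['wrist_force'])
a,d=grab('top');b,e=grab('side')
save('c3',np.hstack([cv2.resize(a[110:210,170:260],(396,440),interpolation=3),cv2.resize(b[195:295,145:245],(400,440),interpolation=3)]))
E
```

```text
6.35 [ 0.54344399 -0.15042852  0.12471298] [2.37300738 7.71392727 9.04091209]
```

View pics/c3.png

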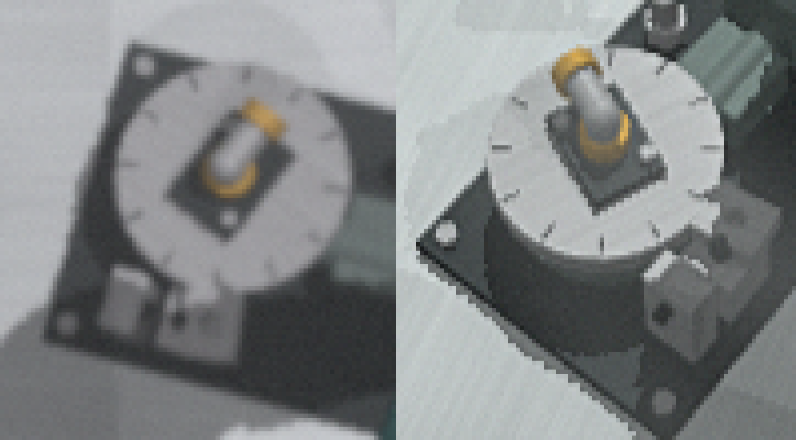

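The table has turned; the lug is now beside the boss. In the right half, the lug bore is at (740,215) and the base bore at (717,247), still apart.

```bash
python3 - <<'E'
from h import *
l0=(plane('side',[[234.4,233.8]],.06)[0]);l1=plane('side',[[231,243.9]],.06)[0];b=plane('side',[[225.2,251.1],[227,251.8]],.043);print(l0,l1,b)
print('l1 chord',np.hypot(*(l1-l0)[:2]))
# table axis via 20deg turn
c=(l1-l0)[:2];L=np.hypot(*c);print('chord/95mm deg',np.degrees(2*np.arcsin(L/.19)))
t=plane('top',[[207/4.4+170,313/4.4+110],[179/4.4+170,320/4.4+110]],.06);print(t)
E
python3 circ.py -106.3 16 11.25
```

```text
[0.51915744 0.05509382 0.06      ] [0.51574877 0.08614738 0.06      ] [[0.52549913 0.10076461 0.043     ]
 [0.52057337 0.10102439 0.043     ]]
l1 chord 0.031240082520913794
chord/95mm deg 18.92725825464606
[[0.52513941 0.08514238 0.06      ]
 [0.52093499 0.10277932 0.06      ]]
{"dx": -0.082, "dy": -0.033, "dz": 0, "wx": 0, "wy": 0, "wz": 0},
{"dx": -0.074, "dy": -0.048, "dz": 0, "wx": 0, "wy": 0, "wz": 0},
{"dx": -0.063, "dy": -0.062, "dz": 0, "wx": 0, "wy": 0, "wz": 0},
{"dx": -0.050, "dy": -0.073, "dz": 0, "wx": 0, "wy": 0, "wz": 0},
{"dx": -0.035, "dy": -0.081, "dz": 0, "wx": 0, "wy": 0, "wz": 0},
{"dx": -0.018, "dy": -0.086, "dz": 0, "wx": 0, "wy": 0, "wz": 0},
{"dx": -0.001, "dy": -0.088, "dz": 0, "wx": 0, "wy": 0, "wz": 0},
{"dx": 0.016, "dy": -0.087, "dz": 0, "wx": 0, "wy": 0, "wz": 0},
{"dx": 0.033, "dy": -0.082, "dz": 0, "wx": 0, "wy": 0, "wz": 0},
{"dx": 0.048, "dy": -0.074, "dz": 0, "wx": 0, "wy": 0, "wz": 0},
{"dx": 0.062, "dy": -0.063, "dz": 0, "wx": 0, "wy": 0, "wz": 0},
{"dx": 0.073, "dy": -0.050, "dz": 0, "wx": 0, "wy": 0, "wz": 0},
{"dx": 0.081, "dy": -0.035, "dz": 0, "wx": 0, "wy": 0, "wz": 0},
{"dx": 0.086, "dy": -0.018, "dz": 0, "wx": 0, "wy": 0, "wz": 0},
{"dx": 0.088, "dy": -0.001, "dz": 0, "wx": 0, "wy": 0, "wz": 0},
{"dx": 0.087, "dy": 0.016, "dz": 0, "wx": 0, "wy": 0, "wz": 0},
```

>>> send_rows:
  deltas:
    - {"dx": -0.082, "dy": -0.033, "dz": 0, "wx": 0, "wy": 0, "wz": 0}
    - {"dx": -0.074, "dy": -0.048, "dz": 0, "wx": 0, "wy": 0, "wz": 0}
    - {"dx": -0.063, "dy": -0.062, "dz": 0, "wx": 0, "wy": 0, "wz": 0}
    - {"dx": -0.05, "dy": -0.073, "dz": 0, "wx": 0, "wy": 0, "wz": 0}
    - {"dx": -0.035, "dy": -0.081, "dz": 0, "wx": 0, "wy": 0, "wz": 0}
    - {"dx": -0.018, "dy": -0.086, "dz": 0, "wx": 0, "wy": 0, "wz": 0}
    - {"dx": -0.001, "dy": -0.088, "dz": 0, "wx": 0, "wy": 0, "wz": 0}
    - {"dx": 0.016, "dy": -0.087, "dz": 0, "wx": 0, "wy": 0, "wz": 0}

```text
time_s: 7.45
ee_pos: [0.4952, -0.109, 0.1247]
tcp_rot: [[0.941, 0.338, 0.001], [0.338, -0.941, -0.002], [0.0, 0.002, -1.0]]
wrist_force: [-1.2, -1.9, 9.5]
grip_width: 0.221
grip_force: 35.0
```

>>> send_rows:
  deltas:
    - {"dx": 0.033, "dy": -0.082, "dz": 0, "wx": 0, "wy": 0, "wz": 0}
    - {"dx": 0.048, "dy": -0.074, "dz": 0, "wx": 0, "wy": 0, "wz": 0}
    - {"dx": 0.062, "dy": -0.063, "dz": 0, "wx": 0, "wy": 0, "wz": 0}
    - {"dx": 0, "dy": 0, "dz": 0, "wx": 0, "wy": 0, "wz": 0}

```text
time_s: 7.95
ee_pos: [0.5013, -0.0824, 0.1247]
tcp_rot: [[0.941, 0.338, 0.001], [0.338, -0.941, 0.0], [0.001, -0.0, -1.0]]
wrist_force: [-1.0, 2.5, 11.1]
grip_width: 0.223
grip_force: 35.0
```

>>> send_rows:
  deltas:
    - {"dx": 0.073, "dy": -0.05, "dz": 0, "wx": 0, "wy": 0, "wz": 0}
    - {"dx": 0.081, "dy": -0.035, "dz": 0, "wx": 0, "wy": 0, "wz": 0}
    - {"dx": 0.086, "dy": -0.018, "dz": 0, "wx": 0, "wy": 0, "wz": 0}

```text
time_s: 8.32
ee_pos: [0.5197, -0.0651, 0.1247]
tcp_rot: [[0.941, 0.338, -0.001], [0.338, -0.941, -0.0], [-0.001, -0.0, -1.0]]
wrist_force: [-1.9, 0.0, 11.9]
grip_width: 0.226
grip_force: 35.0
```

```bash
python3 circ.py 84.95 16 11.25 | sed 's/, "dz.*//'; python3 circ.py -95.05 16 11.25| sed 's/, "dz.*//'
```

```text
{"dx": 0.087, "dy": 0.016
{"dx": 0.082, "dy": 0.033
{"dx": 0.074, "dy": 0.048
{"dx": 0.063, "dy": 0.062
{"dx": 0.050, "dy": 0.073
{"dx": 0.035, "dy": 0.081
{"dx": 0.018, "dy": 0.086
{"dx": 0.001, "dy": 0.088
{"dx": -0.016, "dy": 0.087
{"dx": -0.033, "dy": 0.082
{"dx": -0.048, "dy": 0.074
{"dx": -0.062, "dy": 0.063
{"dx": -0.073, "dy": 0.050
{"dx": -0.081, "dy": 0.035
{"dx": -0.086, "dy": 0.018
{"dx": -0.088, "dy": 0.001
{"dx": -0.087, "dy": -0.016
{"dx": -0.082, "dy": -0.033
{"dx": -0.074, "dy": -0.048
{"dx": -0.063, "dy": -0.062
{"dx": -0.050, "dy": -0.073
{"dx": -0.035, "dy": -0.081
{"dx": -0.018, "dy": -0.086
{"dx": -0.001, "dy": -0.088
{"dx": 0.016, "dy": -0.087
{"dx": 0.033, "dy": -0.082
{"dx": 0.048, "dy": -0.074
{"dx": 0.062, "dy": -0.063
{"dx": 0.073, "dy": -0.050
{"dx": 0.081, "dy": -0.035
{"dx": 0.086, "dy": -0.018
{"dx": 0.088, "dy": -0.001
```

>>> send_rows:
  deltas:
    - {"dx": 0.088, "dy": -0.001, "dz": 0, "wx": 0, "wy": 0, "wz": 0}
    - {"dx": 0.087, "dy": 0.016, "dz": 0, "wx": 0, "wy": 0, "wz": 0}
    - {"dx": 0.082, "dy": 0.033, "dz": 0, "wx": 0, "wy": 0, "wz": 0}

```text
time_s: 8.7
ee_pos: [0.5457, -0.0605, 0.1247]
tcp_rot: [[0.941, 0.337, -0.001], [0.337, -0.941, 0.001], [-0.001, -0.001, -1.0]]
wrist_force: [-2.2, 0.2, 11.9]
grip_width: 0.221
grip_force: 35.0
```

Total 2.53 turns, only running drag.

>>> send_rows:
  deltas:
    - {"dx": 0.074, "dy": 0.048, "dz": 0, "wx": 0, "wy": 0, "wz": 0}
    - {"dx": 0.063, "dy": 0.062, "dz": 0, "wx": 0, "wy": 0, "wz": 0}
    - {"dx": 0, "dy": 0, "dz": 0, "wx": 0, "wy": 0, "wz": 0}

```text
time_s: 9.07
ee_pos: [0.5638, -0.067, 0.1248]
tcp_rot: [[0.941, 0.337, 0.002], [0.337, -0.941, -0.0], [0.002, 0.001, -1.0]]
wrist_force: [1.4, 0.5, 8.6]
grip_width: 0.222
grip_force: 35.0
```

>>> send_rows:
  deltas:
    - {"dx": 0.05, "dy": 0.073, "dz": 0, "wx": 0, "wy": 0, "wz": 0}
    - {"dx": 0.035, "dy": 0.081, "dz": 0, "wx": 0, "wy": 0, "wz": 0}

```text
time_s: 9.32
ee_pos: [0.5759, -0.0778, 0.1247]
tcp_rot: [[0.941, 0.337, 0.0], [0.337, -0.941, 0.001], [0.0, -0.001, -1.0]]
wrist_force: [-2.1, 1.8, 10.0]
grip_width: 0.223
grip_force: 35.0
```

>>> send_rows:
  deltas:
    - {"dx": 0.018, "dy": 0.086, "dz": 0, "wx": 0, "wy": 0, "wz": 0}
    - {"dx": 0.001, "dy": 0.088, "dz": 0, "wx": 0, "wy": 0, "wz": 0}

```text
time_s: 9.57
ee_pos: [0.5837, -0.0937, 0.1247]
tcp_rot: [[0.941, 0.337, 0.0], [0.337, -0.941, 0.001], [0.001, -0.001, -1.0]]
wrist_force: [0.1, 2.6, 10.0]
grip_width: 0.221
grip_force: 35.0
```

>>> send_rows:
  deltas:
    - {"dx": -0.016, "dy": 0.087, "dz": 0, "wx": 0, "wy": 0, "wz": 0}
    - {"dx": -0.033, "dy": 0.082, "dz": 0, "wx": 0, "wy": 0, "wz": 0}

```text
time_s: 9.82
ee_pos: [0.5848, -0.1113, 0.1247]
tcp_rot: [[0.941, 0.337, 0.0], [0.337, -0.941, 0.001], [0.001, -0.001, -1.0]]
wrist_force: [-1.0, 3.3, 9.8]
grip_width: 0.22
grip_force: 35.0
```

>>> send_rows:
  deltas:
    - {"dx": -0.048, "dy": 0.074, "dz": 0, "wx": 0, "wy": 0, "wz": 0}
    - {"dx": -0.062, "dy": 0.063, "dz": 0, "wx": 0, "wy": 0, "wz": 0}

```text
time_s: 10.07
ee_pos: [0.5791, -0.1279, 0.1247]
tcp_rot: [[0.941, 0.337, 0.001], [0.337, -0.941, 0.001], [0.001, -0.001, -1.0]]
wrist_force: [-0.4, 3.6, 9.3]
grip_width: 0.224
grip_force: 35.0
```

>>> send_rows:
  deltas:
    - {"dx": -0.073, "dy": 0.05, "dz": 0, "wx": 0, "wy": 0, "wz": 0}
    - {"dx": -0.081, "dy": 0.035, "dz": 0, "wx": 0, "wy": 0, "wz": 0}

```text
time_s: 10.32
ee_pos: [0.5688, -0.1401, 0.1248]
tcp_rot: [[0.942, 0.336, 0.004], [0.336, -0.942, 0.003], [0.004, -0.001, -1.0]]
wrist_force: [6.5, 10.2, 5.6]
grip_width: 0.221
grip_force: 35.0
```

```bash
python3 - <<'E'
from h import *
a,d=grab('top');b,e=grab('side')
save('c4',np.hstack([cv2.resize(a[150:200,185:235],(400,400),interpolation=3),cv2.resize(b[220:290,185:255],(400,400),interpolation=3)]))
E
```

```text
(no output)
```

View pics/c4.png

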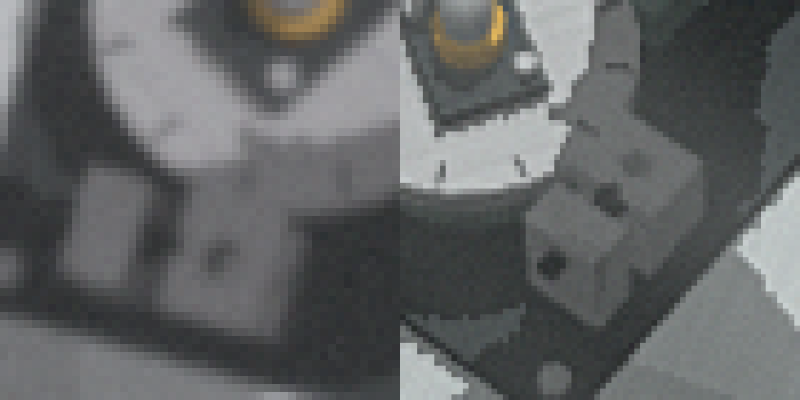

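Contact is felt: about 11 N along the tangent. I'll hold and read.

>>> send_rows:
  deltas:
    - {"dx": 0, "dy": 0, "dz": 0, "wx": 0, "wy": 0, "wz": 0}
    - {"dx": 0, "dy": 0, "dz": 0, "wx": 0, "wy": 0, "wz": 0}

```text
time_s: 10.68
ee_pos: [0.5688, -0.1401, 0.1248]
tcp_rot: [[0.942, 0.337, 0.003], [0.337, -0.942, 0.002], [0.004, -0.001, -1.0]]
wrist_force: [4.7, 7.0, 6.0]
grip_width: 0.223
grip_force: 35.0
```

>>> send_rows:
  deltas:
    - {"dx": -0.01, "dy": 0.003, "dz": 0, "wx": 0, "wy": 0, "wz": 0}
    - {"dx": -0.01, "dy": 0.003, "dz": 0, "wx": 0, "wy": 0, "wz": 0}

```text
time_s: 10.92
ee_pos: [0.5681, -0.1406, 0.1248]
tcp_rot: [[0.942, 0.336, 0.005], [0.336, -0.942, 0.003], [0.006, -0.001, -1.0]]
wrist_force: [8.3, 9.6, 4.7]
grip_width: 0.219
grip_force: 35.0
```

>>> send_rows:
  deltas:
    - {"dx": -0.003, "dy": 0.001, "dz": 0, "wx": 0, "wy": 0, "wz": 0}
    - {"dx": 0, "dy": 0, "dz": 0, "wx": 0, "wy": 0, "wz": 0}

```text
time_s: 11.18
ee_pos: [0.568, -0.1407, 0.1248]
tcp_rot: [[0.942, 0.336, 0.005], [0.336, -0.942, 0.003], [0.006, -0.001, -1.0]]
wrist_force: [7.5, 9.0, 4.5]
grip_width: 0.218
grip_force: 35.0
```

>>> send_rows:
  deltas:
    - {"dx": -0.008, "dy": 0.003, "dz": 0, "wx": 0, "wy": 0, "wz": 0}
    - {"dx": 0, "dy": 0, "dz": 0, "wx": 0, "wy": 0, "wz": 0}
    - {"dx": 0, "dy": 0, "dz": 0, "wx": 0, "wy": 0, "wz": 0}

```text
time_s: 11.55
ee_pos: [0.5675, -0.1411, 0.1248]
tcp_rot: [[0.942, 0.336, 0.005], [0.336, -0.942, 0.004], [0.006, -0.001, -1.0]]
wrist_force: [8.0, 10.3, 3.8]
grip_width: 0.226
grip_force: 35.0
```

>>> send_rows:
  deltas:
    - {"dx": 0, "dy": 0, "dz": 0, "wx": 0, "wy": 0, "wz": 0}
    - {"dx": 0, "dy": 0, "dz": 0, "wx": 0, "wy": 0, "wz": 0}
    - {"dx": 0, "dy": 0, "dz": 0, "wx": 0, "wy": 0, "wz": 0}

```text
time_s: 11.92
ee_pos: [0.5674, -0.1412, 0.1248]
tcp_rot: [[0.942, 0.336, 0.005], [0.336, -0.942, 0.003], [0.006, -0.001, -1.0]]
wrist_force: [8.0, 9.5, 5.0]
grip_width: 0.222
grip_force: 35.0
```

Firmly bedded, held at about 12 N. Releasing and going up.

>>> send_rows:
  deltas:
    - {"dx": 0, "dy": 0, "dz": 0, "wx": 0, "wy": 0, "wz": 0}
    - {"dx": 0, "dy": 0, "dz": 0, "wx": 0, "wy": 0, "wz": 0}
    - {"dx": 0, "dy": 0, "dz": 0, "wx": 0, "wy": 0, "wz": 0}
    - {"dx": 0, "dy": 0, "dz": -0.1, "wx": 0, "wy": 0, "wz": 0}
    - {"dx": 0, "dy": 0, "dz": -0.3, "wx": 0, "wy": 0, "wz": 0}
    - {"dx": 0, "dy": 0, "dz": -0.5, "wx": 0, "wy": 0, "wz": 0}
  fingers: 0

```text
time_s: 12.68
ee_pos: [0.5637, -0.1438, 0.2136]
tcp_rot: [[0.942, 0.337, -0.004], [0.337, -0.942, 0.001], [-0.003, -0.002, -1.0]]
wrist_force: [0.5, 0.2, 0.0]
grip_width: 0.503
grip_force: 0.0
```

>>> send_rows:
  deltas:
    - {"dx": 0.025, "dy": -0.56, "dz": 0, "wx": 0, "wy": 0, "wz": 0}
    - {"dx": 0.025, "dy": -0.56, "dz": 0, "wx": 0, "wy": 0, "wz": 0}
    - {"dx": 0.025, "dy": -0.56, "dz": 0, "wx": 0, "wy": 0, "wz": 0}
    - {"dx": 0.025, "dy": -0.56, "dz": 0, "wx": 0, "wy": 0, "wz": 0}
    - {"dx": 0.025, "dy": -0.56, "dz": 0, "wx": 0, "wy": 0, "wz": 0}
    - {"dx": 0.025, "dy": -0.56, "dz": 0, "wx": 0, "wy": 0, "wz": 0}
    - {"dx": 0.025, "dy": -0.56, "dz": 0, "wx": 0, "wy": 0, "wz": 0}
    - {"dx": 0.025, "dy": -0.56, "dz": 0, "wx": 0, "wy": 0, "wz": 0}

```text
time_s: 13.68
ee_pos: [0.4324, 0.286, 0.2145]
tcp_rot: [[0.942, 0.337, 0.001], [0.337, -0.942, 0.0], [0.001, 0.0, -1.0]]
wrist_force: [0.3, 0.5, -0.1]
grip_width: 0.5
grip_force: 0.0
```

```bash
python3 - <<'E'
from h import *
s=robot.get_state();print(s['time_s'],s['ee_pos'],s['wrist_force'],s['grip_width'])
a,d=grab('top');b,e=grab('side')
save('c5',np.hstack([cv2.resize(a[150:200,185:235],(400,400),interpolation=3),cv2.resize(b[220:290,185:255],(400,400),interpolation=3)]))
E
```

```text
13.675 [0.43239113 0.28604135 0.21450807] [ 0.30313765  0.50538259 -0.11482331] 0.500441609686235
```

View pics/c5.png

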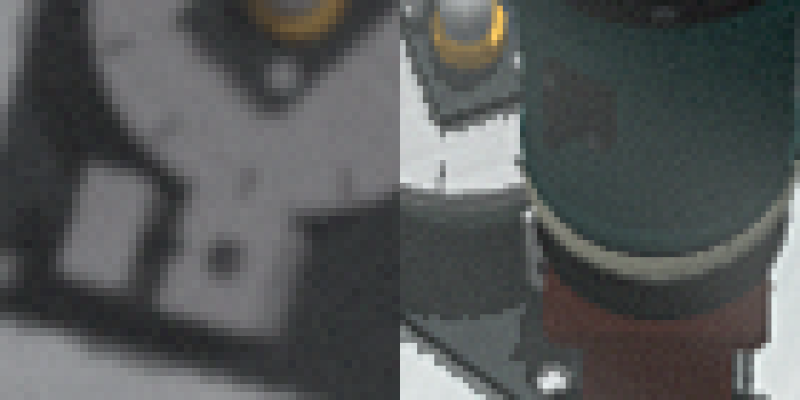

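In the top crop the lug's bore is at (222,257), i.e. raw (212.7,182.1). The stop's right edge is close to the lug, and the side view is blocked by the arm. Next I'll check which hole is which in the side view.

```bash
python3 - <<'E'
from h import *
p=plane('top',[[185+222/8-.45,150+257/8-.45]],.06)[0]; print('lug top',p, proj('side',p))
print('base->side',proj('side',[.5215,.0965,.043]))
for uv in ([221.4,255],[226.1,248],[225.2,251.1],[231,243.9]): print(uv,plane('side',[uv],.06)[0],proj('top',plane('side',[uv],.06)[0]))
# disc: bright contour in c5 top image, fit circle of rim points
f=np.load('top.npz');im=f['im'];P=cloud('top',f['d'])
# 12 mark-independent: use disc mask by depth, hull on left/top/right sides (angles away from lug)
z=P[...,2];m=((abs(z-.06)<.004)&(np.hypot(P[...,0]-.606,P[...,1]-.073)<.1)).astype(np.uint8)
n,l,st,_=cv2.connectedComponentsWithStats(m);k=1+np.argmax(st[1:,4]);print(st[k])
c=max(cv2.findContours((l==k).astype(np.uint8),0,1)[0],key=cv2.contourArea)[:,0].astype(float);q=plane('top',c,.06)[:,:2]
a=np.degrees(np.arctan2(q[:,1]-.073,q[:,0]-.606));s=(abs(a)<130);q=q[s]
A=np.c_[2*q,np.ones(len(q))];r=np.linalg.lstsq(A,(q**2).sum(1),rcond=None)[0];print('disc',r[:2],np.sqrt(r[2]+r[0]**2+r[1]**2))
E
```

```text
lug top [0.52380656 0.09829862 0.06      ] [[226.09030743 246.7607313 ]]
base->side [[227.34907665 250.24224839]]
[221.4, 255] [0.52532944 0.12432168 0.06      ] [[202.9392528 181.2468794]]
[226.1, 248] [0.52241019 0.10161694 0.06      ] [[211.10255886 182.19180697]]
[225.2, 251.1] [0.52103478 0.11068343 0.06      ] [[207.83539406 182.72698914]]
[231, 243.9] [0.51574877 0.08614738 0.06      ] [[216.67620743 184.51915468]]
[ 196  124   54   64 1753]
disc [0.61313343 0.07043199] 0.0734633557446629
```

>>> send_rows:
  deltas:
    - {"dx": 0.037, "dy": -0.013, "dz": 0.4, "wx": 0, "wy": 0, "wz": 0}
    - {"dx": 0, "dy": 0, "dz": 0.4, "wx": 0, "wy": 0, "wz": 0}
    - {"dx": 0, "dy": 0, "dz": 0.4, "wx": 0, "wy": 0, "wz": 0}
    - {"dx": 0, "dy": 0, "dz": 0, "wx": 0, "wy": 0, "wz": 0}

```text
time_s: 14.28
ee_pos: [0.4341, 0.2851, 0.0918]
tcp_rot: [[0.942, 0.336, -0.005], [0.336, -0.942, -0.003], [-0.006, 0.001, -1.0]]
wrist_force: [0.1, -0.4, 1.1]
grip_width: 0.503
grip_force: 0.0
```

>>> send_rows:
  deltas:
    - {"dx": 0, "dy": 0, "dz": 0, "wx": 0, "wy": 0, "wz": 0}
    - {"dx": 0, "dy": 0, "dz": 0, "wx": 0, "wy": 0, "wz": 0}
    - {"dx": 0, "dy": 0, "dz": 0, "wx": 0, "wy": 0, "wz": 0}
    - {"dx": 0, "dy": 0, "dz": 0, "wx": 0, "wy": 0, "wz": 0}
  fingers: -1
  squeeze: 8

```text
time_s: 14.78
ee_pos: [0.4371, 0.2876, 0.0951]
tcp_rot: [[0.941, 0.337, 0.003], [0.337, -0.941, 0.002], [0.003, -0.0, -1.0]]
wrist_force: [0.5, 0.3, 6.8]
grip_width: 0.251
grip_force: 8.0
```

>>> send_rows:
  deltas:
    - {"dx": 0, "dy": 0, "dz": 0, "wx": 0, "wy": 0, "wz": 0}
    - {"dx": 0, "dy": 0, "dz": 0, "wx": 0, "wy": 0, "wz": 0}
    - {"dx": 0, "dy": 0, "dz": 0, "wx": 0, "wy": 0, "wz": -0.027}
    - {"dx": 0, "dy": 0, "dz": 0, "wx": 0, "wy": 0, "wz": -0.028}
    - {"dx": 0, "dy": 0, "dz": 0, "wx": 0, "wy": 0, "wz": -0.028}
    - {"dx": 0, "dy": 0, "dz": 0, "wx": 0, "wy": 0, "wz": -0.028}
    - {"dx": 0, "dy": 0, "dz": 0, "wx": 0, "wy": 0, "wz": -0.028}
    - {"dx": 0, "dy": 0, "dz": 0, "wx": 0, "wy": 0, "wz": -0.028}
  fingers: 0

```text
time_s: 15.78
ee_pos: [0.4356, 0.2869, 0.0935]
tcp_rot: [[0.171, 0.985, -0.001], [0.985, -0.171, -0.0], [-0.0, -0.001, -1.0]]
wrist_force: [-0.2, 0.4, -1.4]
grip_width: 0.498
grip_force: 0.0
```

>>> send_rows:
  deltas:
    - {"dx": 0, "dy": 0, "dz": 0, "wx": 0, "wy": 0, "wz": -0.028}
    - {"dx": 0, "dy": 0, "dz": 0, "wx": 0, "wy": 0, "wz": -0.028}
    - {"dx": 0, "dy": 0, "dz": 0, "wx": 0, "wy": 0, "wz": -0.027}
    - {"dx": 0, "dy": 0, "dz": 0, "wx": 0, "wy": 0, "wz": 0}
    - {"dx": 0, "dy": 0, "dz": 0, "wx": 0, "wy": 0, "wz": 0}

```text
time_s: 16.4
ee_pos: [0.4358, 0.2869, 0.0936]
tcp_rot: [[-0.334, 0.943, -0.0], [0.943, 0.334, 0.0], [0.0, -0.0, -1.0]]
wrist_force: [-0.7, 0.5, 0.3]
grip_width: 0.502
grip_force: 0.0
```

>>> send_rows:
  deltas:
    - {"dx": 0, "dy": 0, "dz": 0, "wx": 0, "wy": 0, "wz": 0}
    - {"dx": 0, "dy": 0, "dz": 0, "wx": 0, "wy": 0, "wz": 0}
    - {"dx": 0, "dy": 0, "dz": 0, "wx": 0, "wy": 0, "wz": 0}
    - {"dx": 0, "dy": 0, "dz": 0, "wx": 0, "wy": 0, "wz": 0}
  fingers: -1
  squeeze: 25

```text
time_s: 16.9
ee_pos: [0.4359, 0.2869, 0.0937]
tcp_rot: [[-0.337, 0.942, -0.0], [0.942, 0.337, 0.0], [0.0, -0.0, -1.0]]
wrist_force: [0.5, -0.8, -0.2]
grip_width: 0.237
grip_force: 25.0
```

>>> send_rows:
  deltas:
    - {"dx": 0, "dy": 0, "dz": -0.2, "wx": 0, "wy": 0, "wz": 0}
    - {"dx": 0, "dy": 0, "dz": -0.4, "wx": 0, "wy": 0, "wz": 0}
    - {"dx": 0, "dy": 0, "dz": -0.4, "wx": 0, "wy": 0, "wz": 0}

```text
time_s: 17.27
ee_pos: [0.4354, 0.2867, 0.1944]
tcp_rot: [[-0.337, 0.942, -0.001], [0.942, 0.337, -0.0], [-0.0, -0.001, -1.0]]
wrist_force: [0.5, -0.5, -1.2]
grip_width: 0.237
grip_force: 25.0
```

>>> send_rows:
  deltas:
    - {"dx": -0.416, "dy": 0.038, "dz": 0, "wx": 0, "wy": 0, "wz": 0}
    - {"dx": -0.416, "dy": 0.038, "dz": 0, "wx": 0, "wy": 0, "wz": 0}
    - {"dx": -0.416, "dy": 0.038, "dz": 0, "wx": 0, "wy": 0, "wz": 0}
    - {"dx": -0.416, "dy": 0.038, "dz": 0, "wx": 0, "wy": 0, "wz": 0}
    - {"dx": -0.416, "dy": 0.038, "dz": 0, "wx": 0, "wy": 0, "wz": 0}
    - {"dx": 0, "dy": 0, "dz": 0.35, "wx": 0, "wy": 0, "wz": 0}
    - {"dx": 0, "dy": 0, "dz": 0, "wx": 0, "wy": 0, "wz": 0}
    - {"dx": 0, "dy": 0, "dz": 0, "wx": 0, "wy": 0, "wz": 0}

```text
time_s: 18.27
ee_pos: [0.5237, 0.0979, 0.1591]
tcp_rot: [[-0.337, 0.941, -0.0], [0.941, 0.337, 0.0], [0.0, -0.0, -1.0]]
wrist_force: [-0.4, -0.4, -1.3]
grip_width: 0.241
grip_force: 25.0
```

```bash
python3 - <<'E'
from h import *
s=robot.get_state();print(s['time_s'],s['ee_pos'],s['wrist_force'],s['grip_width'])
a,d=grab('top');b,e=grab('side')
save('c6',np.hstack([cv2.resize(a[140:200,180:240],(390,390),interpolation=3),cv2.resize(b[205:285,185:265],(400,390),interpolation=3)]))
T=np.array(s['ee_pos']);foot=T-[0,0,.0837];print(foot,proj('side',[foot,foot+[0,0,.07]]),proj('side',[.524,.0975,.06]))
E
```

```text
18.275 [0.52374167 0.09787063 0.15914767] [-0.38579606 -0.41332167 -1.28799568] 0.24136852774174772
[0.52374167 0.09787063 0.07544767] [[226.06933495 243.13539013]
 [225.53139597 226.3404231 ]] [[226.14175951 246.48110088]]
```

View pics/c6.png

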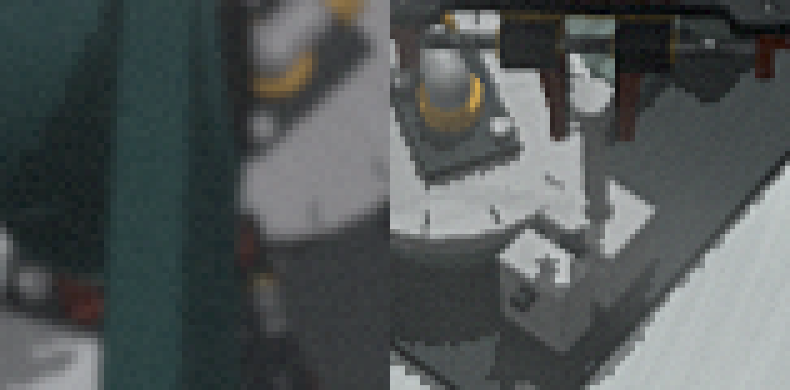

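The pin is held upright over the lug, with its head at right crop (590,95). The foot merges with shadow, so I'll lower by feel.

>>> send_rows:
  deltas:
    - {"dx": 0, "dy": 0, "dz": 0.07, "wx": 0, "wy": 0, "wz": 0}
    - {"dx": 0, "dy": 0, "dz": 0.06, "wx": 0, "wy": 0, "wz": 0}
    - {"dx": 0, "dy": 0, "dz": 0.03, "wx": 0, "wy": 0, "wz": 0}
    - {"dx": 0, "dy": 0, "dz": 0.02, "wx": 0, "wy": 0, "wz": 0}

```text
time_s: 18.88
ee_pos: [0.5238, 0.0975, 0.1404]
tcp_rot: [[-0.337, 0.941, -0.0], [0.941, 0.337, 0.0], [0.0, -0.0, -1.0]]
wrist_force: [-0.2, 0.0, -1.3]
grip_width: 0.245
grip_force: 25.0
```

>>> send_rows:
  deltas:
    - {"dx": 0, "dy": 0, "dz": 0.04, "wx": 0, "wy": 0, "wz": 0}
    - {"dx": 0, "dy": 0, "dz": 0.04, "wx": 0, "wy": 0, "wz": 0}
    - {"dx": 0, "dy": 0, "dz": 0.04, "wx": 0, "wy": 0, "wz": 0}

```text
time_s: 19.25
ee_pos: [0.5239, 0.0975, 0.1284]
tcp_rot: [[-0.337, 0.941, -0.0], [0.941, 0.337, 0.0], [0.0, -0.0, -1.0]]
wrist_force: [0.3, 0.3, -0.1]
grip_width: 0.238
grip_force: 25.0
```

Foot is at about 45 mm, well inside the lug's bore, with no load. I'll continue.

>>> send_rows:
  deltas:
    - {"dx": 0, "dy": 0, "dz": 0.04, "wx": 0, "wy": 0, "wz": 0}
    - {"dx": 0, "dy": 0, "dz": 0.04, "wx": 0, "wy": 0, "wz": 0}
    - {"dx": 0, "dy": 0, "dz": 0.04, "wx": 0, "wy": 0, "wz": 0}
    - {"dx": 0, "dy": 0, "dz": 0.04, "wx": 0, "wy": 0, "wz": 0}

```text
time_s: 19.75
ee_pos: [0.5239, 0.0975, 0.1124]
tcp_rot: [[-0.337, 0.941, -0.0], [0.941, 0.337, 0.0], [0.0, 0.0, -1.0]]
wrist_force: [0.7, 0.3, -0.8]
grip_width: 0.244
grip_force: 25.0
```

>>> send_rows:
  deltas:
    - {"dx": 0, "dy": 0, "dz": 0.04, "wx": 0, "wy": 0, "wz": 0}
    - {"dx": 0, "dy": 0, "dz": 0.04, "wx": 0, "wy": 0, "wz": 0}
    - {"dx": 0, "dy": 0, "dz": 0.03, "wx": 0, "wy": 0, "wz": 0}
    - {"dx": 0, "dy": 0, "dz": 0.02, "wx": 0, "wy": 0, "wz": 0}

```text
time_s: 20.25
ee_pos: [0.5238, 0.0975, 0.0995]
tcp_rot: [[-0.337, 0.942, -0.0], [0.942, 0.337, 0.0], [0.0, -0.0, -1.0]]
wrist_force: [0.3, -0.2, -0.7]
grip_width: 0.244
grip_force: 25.0
```

>>> send_rows:
  deltas:
    - {"dx": 0, "dy": 0, "dz": 0.01, "wx": 0, "wy": 0, "wz": 0}
    - {"dx": 0, "dy": 0, "dz": 0.01, "wx": 0, "wy": 0, "wz": 0}

```text
time_s: 20.5
ee_pos: [0.5242, 0.0974, 0.0985]
tcp_rot: [[-0.337, 0.941, 0.001], [0.941, 0.337, -0.0], [-0.0, 0.001, -1.0]]
wrist_force: [-3.4, -1.3, 15.0]
grip_width: 0.239
grip_force: 25.0
```

>>> send_rows:
  deltas:
    - {"dx": 0, "dy": 0, "dz": 0, "wx": 0, "wy": 0, "wz": 0}
    - {"dx": 0, "dy": 0, "dz": 0, "wx": 0, "wy": 0, "wz": 0}
    - {"dx": 0, "dy": 0, "dz": 0, "wx": 0, "wy": 0, "wz": 0}
    - {"dx": 0, "dy": 0, "dz": -0.1, "wx": 0, "wy": 0, "wz": 0}
    - {"dx": 0, "dy": 0, "dz": -0.4, "wx": 0, "wy": 0, "wz": 0}
    - {"dx": 0, "dy": 0, "dz": -0.5, "wx": 0, "wy": 0, "wz": 0}
  fingers: 0

```text
time_s: 21.25
ee_pos: [0.523, 0.0975, 0.1985]
tcp_rot: [[-0.337, 0.941, -0.002], [0.941, 0.337, 0.0], [0.001, -0.002, -1.0]]
wrist_force: [0.5, -0.8, 1.3]
grip_width: 0.5
grip_force: 0.0
```

>>> send_rows:
  deltas:
    - {"dx": 0.5, "dy": -0.1, "dz": 0, "wx": 0, "wy": 0, "wz": 0}
    - {"dx": 0.5, "dy": -0.1, "dz": 0, "wx": 0, "wy": 0, "wz": 0}
    - {"dx": 0.5, "dy": -0.1, "dz": 0, "wx": 0, "wy": 0, "wz": 0}
    - {"dx": 0.5, "dy": -0.1, "dz": 0, "wx": 0, "wy": 0, "wz": 0}
    - {"dx": 0, "dy": 0, "dz": 0, "wx": 0, "wy": 0, "wz": 0}

```text
time_s: 21.88
ee_pos: [0.4169, 0.2746, 0.1983]
tcp_rot: [[-0.341, 0.94, -0.0], [0.94, 0.341, 0.001], [0.001, 0.0, -1.0]]
wrist_force: [0.4, -1.0, 0.7]
grip_width: 0.503
grip_force: 0.0
```

```bash
python3 - <<'E'
from h import *
s=robot.get_state();print(s['time_s'],s['ee_pos'],s['wrist_force'],s['grip_width'])
for n in('top','side'):
    a,d=grab(n);P=cloud(n,d);m=(d>0)&(np.hypot(P[...,0]-.524,P[...,1]-.0975)<.02)&(P[...,2]>.075)&(P[...,2]<.13);q=P[m]
    if len(q): print(n,len(q),q.mean(0),q.min(0),q.max(0),np.percentile(q[:,2],[50,80,95]))
a=np.load('top.npz')['im'];b=np.load('side.npz')['im']
save('c7',np.hstack([cv2.resize(a[140:200,180:240],(390,390),interpolation=3),cv2.resize(b[205:285,185:265],(400,390),interpolation=3)]))
E
```

```text
21.875 [0.41693097 0.27463735 0.19833186] [ 0.38734849 -0.99437059  0.72250101] 0.503437911521454
top 54 [0.52162447 0.09775826 0.09880055] [0.5120983  0.08845601 0.09325974] [0.53138015 0.10737655 0.10337927] [0.09898523 0.10057435 0.10178765]
```

View pics/c7.png

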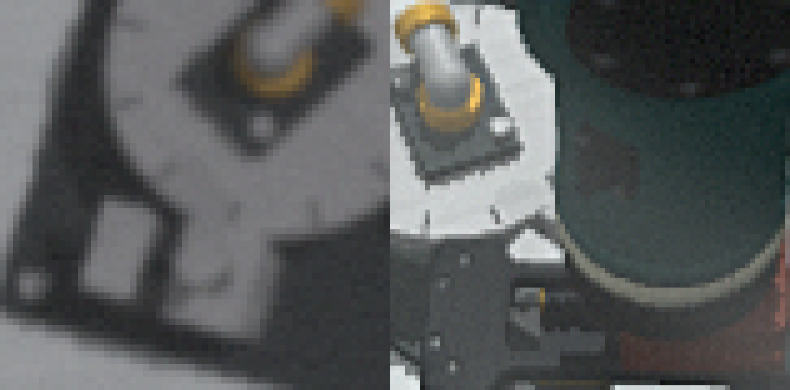

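The top crop shows the pin head standing over the lug at (205,270). The depth puts its top at about 99–100 mm, which is fully home. The lug still sits against the stop and the arm is clear.

```bash
python3 -c "
from bench import robot
print(robot.finish_job())"
```

```text
the job is handed in; nothing more can be done
None
```

I handed the job in at about 22 s of the 72 s allowed; no verdict came back. The lug was bedded on the stop at about 12 N at the knob. The lock pin went through the lug to the bore floor, with its head top measured at 99–100 mm above the bench, and no bystander was seen or felt to be touched.

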